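Bolt the key-blank chest shut against its spring catch

ROBOT

A 7-joint arm with a two-finger parallel gripper is mounted at the origin on the work surface. World frame = base frame: x ahead of the robot, y to its left, z up, the work surface at z = 0. Lengths are in m, angles in rad, forces in N, time in s.
With the tool pointing down it reaches from about 0.4 to 0.85 m from the base axis. Payload 4.5 kg.
Tool frame: the origin (TCP) lies between the finger pads; the fingertips stand 8 mm ahead of it and the grasp point (between the pads) lies 11 mm behind it (ctrl.tip_reach is the distance from the TCP to the fingertips, in m); y points along the fingers, z is the direction in which the jaws open and shut, and the axes are right-handed (so a half turn about y gives the same grasp; the last joint's range is limited). The gripper opens to 88 mm and grips with 3 to 60 N. Pads are 18 mm wide; open, the fingers measure 123 mm over their backs; the gripper's body (75 mm by 187 mm) begins 45 mm behind the grasp point.
Start: joints at [-1.098, 0.689, -0.195, 1.565, 0.157, 0.902, -0.215], TCP at [0.266, 0.566, 0.247] pointing down, gripper open.
Joint ranges: [-3.01, 3.01], [-0.46, 2.08], [-1.47, 1.51], [0.13, 2.56], [-1, 4.14], [0.04, 2.09], [-2.66, 2.66]. Speed limits (rad/s): [2.57, 2.57, 3.14, 3.14, 3.14, 3.14, 3.14].

INTERFACE

Orientations are given as a unit quaternion [w, x, y, z].
In Python, from station import ctrl gives the robot as it stands. The module is installed in compiled form; this text tells all that it offers.
- The arm moves only by the shell command python3 -m pendant 'ROWS' [FORCE]. ROWS is JSON, a list of rows, each a list of 3 entries, a list of its own where there are three numbers: the shift along the tool's x, y, z in m, then the turn, a rotation vector about the tool's x, y, z in degrees, then the closure, from 0 (fully open) to 1 (shut). In form: [[[x, y, z], [wx, wy, wz], hand], ...]. A call has 1 to 5 rows; each row shifts and turns the commanded pose from where the row before left it, along the tool's axes as they then stand; what a row does not reach is not made up. A row lasts 1/8 s, in which the tool goes at most 62.5 mm and 10.7 degrees, less where a joint would pass 70% of its speed; a pose out of reach is approached as far as the arm can. A call is refused whole if a number of a shift passes 0.0625 or a number of a turn 10.7, either way. A call with a gripper value outside its range is refused whole. The fingers move at their own pace and stop on an object; FORCE is the grip in N (left out, the last holds). Time passes only in rows, so rows that do not move let the fingers close. It gives the time, the measured TCP pose, the force and the opening at its end, in the units of the state.
- ctrl.get_obs(): the state, without advancing time (a new reading comes with each control period).
- ctrl.camera(name): name is "side" or "top"; returns a dict with "img" (384x512x3 uint8, red, green, blue), "fx", "fy", "cx", "cy" (pixels), "T" (4x4, takes a point from camera to world coordinates). Camera axes: x right, y down, z forward; pixel columns grow to the right and rows downward; lengths in m; the calibration is good to about 2 mm. A picture is of the moment at which its call begins. There is no depth.
- ctrl.finish_job(): hands the job in, once; it reports no verdict.
Trained networks look in the newest picture that a camera, given by its name, has taken for a name from the list of things; names that differ only in an ending like _2 or _b are one class to them, and where a whole thing is asked for, a point or a joint stands for the part that bears it (a point fixed in the world has none). Each returns a list of dicts, best first, with "score" (0 to 1); they miss things now and then, are a little off and sometimes report something else, mostly with a low value. They report only what shows in the picture. A call takes as long as a camera call.
- ctrl.cut_out(camera, name): "region" (384x512 bool, what is visible of it) and "box" ([left, top, width, height] in pixels, round what is visible of it).
- ctrl.pinpoint(camera, name): "centre" ([row, column] in pixels: a listed point, or the origin of a listed thing).
The state is a dict: "t": time; "joints": joint angles; "qd": joint speeds; "joint_efforts": joint torques, N m; "tcp_pos": TCP position; "tcp_rot": TCP orientation; "ft_force": force on the tool from outside, world axes, zero at the start; "moment": the same for the moment, N m; "gripper_width": finger opening in m.
Only numpy, scipy, OpenCV 4.12 (cv2) and the standard library are available. Lean on these libraries where they do the work, as an engineer would, in place of code of your own. Each camera call takes 0.05 s, during which the arm holds its last target. There are 200 camera calls.

TASK

Bolt the lid of the wooden key chest shut: press the sprung catch plate beside the bolt right down with one fingertip and, keeping it down, push the bolt's knob with the other fingertip until the bolt is fully home in its keep. Only then let the catch spring back up to lock the bolt, and take the hand clear. Push with the fingertips only, and do not lift or shift the padlock, screwdriver, lock cylinder or key tray.

Things in the scene. Friction and masses are not known exactly. Their poses are not given: they have to be found in the camera images.
- chest: low wooden chest, 260 (x) by 380 (y) by 90 mm high, fixed. Origin: centre of its underside, z up. Its flat lid, 90 mm above the bench, carries the steel bolt set. The bolt, a round bar 16 mm across, its top 24 mm above the lid, runs along the chest's y axis at x = +20 mm and shuts towards +y into a keep on the frame. Heights below are above the lid; x, y are the chest's axes
- bolt_knob (a point): centre of the top face of the bolt's upright knob, to be pushed to +y: a steel cylinder 22 mm across from 40 to 66 mm high, on a 12 mm stem from the bar. Moves with the bolt: at chest x +20, y +38 mm when withdrawn, y +70 mm when home. On the bar's line nothing within 100 mm behind it (-y) is over 29 mm high, nor for 40 mm to the +x side
- bolt (a joint): travel of the bolt in m: 0 withdrawn, 0.032 fully home (hard stop). About 2 N of friction; stays where it is left. With the catch up, its nose sits in a groove and blocks the bolt at either end, with 2.5 mm of play. If the catch is let go in between, the nose rides on the bar, the catch part-way down at about 0.17 rad
- catch_pad (a point): point on top of the catch's ribbed steel thumb plate, midway along it, 56 mm to the -x side of the bolt's line. Plate 80 mm long (40 mm each way in y), 4 mm thick; it reaches 26 mm nearer the bolt and 20 mm further from it. At rest it slopes up away from the bolt by 0.15 rad, this point 42 mm high; at its stop it slopes down by 0.15 rad, this point 33 mm high and the bar 9 mm lower
- catch_pin (a point): middle of the pin, parallel to the bolt, about which the catch rocks: 26 mm to the -x side of the bolt's line, 36 mm high, in an 8 mm tube between two lugs 41 mm high. It stays put. The thumb plate lies to its -x side, from 4 to 50 mm out. Pressed 30 mm out, the plate needs about 2 N to start and 6 N at its stop, alike all along its length, so a fingertip may slide along it while pressing
- catch_nose (a point): top of the catch's nose, a 7 mm wide arm that crosses from the pin to the bar at chest y +94 mm, 24 mm past the knob's axis when the bolt is home; 40 mm high at rest, 48 mm when the catch is pressed. It drops into grooves of the bar
- catch (a joint): angle of the catch in rad: 0 up (sprung, nose in the groove), 0.30 pressed down to its stop. The nose is clear of the bar above about 0.17 rad.
- padlock: brass padlock lying flat on the lid, 36 mm wide, 56 mm long, 18 mm thick; origin at its underside. Leave alone.
- screwdriver: screwdriver 160 mm long, 26 mm thick, black handle, lying on the bench along its x axis; origin under its middle. Leave alone.
- cylinder: brass lock cylinder standing on the lid, 33 mm across, 34 mm high; origin at the centre of its underside. Leave alone.
- tray: grey tray of key blanks on the bench, 90 by 90 mm, 35 mm high; origin at the centre of its underside. Leave alone.

How it is judged:
On the way, in this order (a step that is already met when the one before it is completed fails the run):
1. the catch is pressed down with the bolt still withdrawn (value of joint catch above 0.2 rad and value of joint bolt below 0.007 m), for 0.05 s.
2. the bolt reaches home with the catch still held down (value of joint catch above 0.2 rad and value of joint bolt above 0.029 m), for 0.05 s.
At the end, for the whole second after the job is handed in: the bolt is home in its keep (at least 28.5 of its 32 mm) and the catch has sprung fully up (under 0.06 rad) and locks it there; the bystanders are where they were (value of joint bolt above 0.0285 m and value of joint catch below 0.06 rad); the robot touches nothing.
It fails at once if the catch was let up before the bolt was home (value of joint bolt between 0.007 and 0.025 m and value of joint catch below 0.19 rad).
It fails at once if the arm or the gripper's body, not the fingers, pushed on the chest or its bolt set (contact force between the arm and chest above 3 N).
It fails at once if the padlock or the lock cylinder on the lid was moved or lifted (distance of any of padlock, cylinder from where it was at the start of the episode above 0.015 m).
It fails at once if the screwdriver or the key tray was moved or lifted (distance of any of screwdriver, tray from where it was at the start of the episode above 0.015 m).
It also fails if it takes over 32 s, if anything falls off the work surface, if the arm or the gripper's body presses on something with over 40 N, if the wrist force passes 120 N, or if a joint passes its speed limit or range.

## Working session

There is one attempt and no reset: what is moved stays moved. The work goes in short steps, Python scripts to look and compute and a shell command to move; the robot and the scene stay as the last step left them, time stands still between calls to the robot, and variables do not carry over. Pictures are saved under pics/ and viewed, about 8 in all and at most 12, crops included, and the job is handed in when it is done.

```bash
mkdir -p pics; cat > h.py <<'E'
import numpy as np, cv2
from station import ctrl
from scipy.spatial.transform import Rotation as R
def ray(c,rc):
    d=np.array([(rc[1]-c["cx"])/c["fx"],(rc[0]-c["cy"])/c["fy"],1.]);return c["T"][:3,3],c["T"][:3,:3]@d
def atz(c,rc,z):
    o,d=ray(c,rc);return o+d*(z-o[2])/d[2]
def rot():
    q=ctrl.get_obs()["tcp_rot"];return R.from_quat([q[1],q[2],q[3],q[0]])
E
python3 - <<'E'
from h import *
o=ctrl.get_obs();print(o["t"],o["tcp_pos"],o["ft_force"],o["gripper_width"]);print(rot().as_matrix().round(3))
Z=dict(bolt_knob=.156,catch_pad=.132,catch_pin=.126,catch_nose=.13,chest=0,padlock=.09,cylinder=.09,tray=0,screwdriver=0)
for n in("top","side"):
    c=ctrl.camera(n);cv2.imwrite(f"pics/{n}0.png",c["img"][:,:,::-1]);print(n,c["T"][:3,3].round(3))
    for k,z in Z.items():
        for r in ctrl.pinpoint(n,k)[:2]:print(k,round(r["score"],2),np.round(r["centre"],1),atz(c,r["centre"],z).round(4))
E
```

```text
0.0 [0.26528967 0.56521974 0.24589009] [ 0.40969937  0.13319055 -0.20513641] 0.08844298040836227
[[ 0.905 -0.001  0.425]
 [-0.425 -0.002  0.905]
 [ 0.    -1.    -0.002]]
top [0.379 0.037 1.191]
bolt_knob 0.73 [179.3 284.8] [ 0.568  -0.0632  0.156 ]
catch_pad 0.66 [204.5 277.9] [ 0.501  -0.0438  0.132 ]
catch_pad 0.46 [222.1 373.2] [ 0.4463 -0.3084  0.132 ]
catch_pin 0.92 [193.8 282.8] [ 0.5319 -0.0591  0.126 ]
catch_nose 0.82 [179.3 263.1] [ 0.574  -0.0041  0.13  ]
chest 0.74 [200.2 289.6] [ 0.5292 -0.0913  0.    ]
padlock 0.66 [187.2 327.8] [ 0.5541 -0.1953  0.09  ]
cylinder 0.42 [187.3 328.1] [ 0.5537 -0.1961  0.09  ]
tray 0.7 [192.5 194.5] [0.5597 0.2087 0.    ]
side [ 0.275 -0.538  0.617]
bolt_knob 0.92 [200.5 288.9] [ 0.5644 -0.0582  0.156 ]
catch_pin 0.55 [217.8 276.8] [ 0.5346 -0.0629  0.126 ]
catch_nose 0.96 [193.1 280.6] [ 0.5776 -0.0009  0.13  ]
chest 0.55 [269.7 285.5] [ 0.5385 -0.096   0.    ]
padlock 0.79 [281.5 286.9] [ 0.489  -0.1849  0.09  ]
padlock 0.55 [192.9 241.3] [0.5216 0.0875 0.09  ]
cylinder 0.94 [268.8 320.1] [ 0.5574 -0.1884  0.09  ]
cylinder 0.41 [281.7 288.7] [ 0.4916 -0.1868  0.09  ]
tray 0.57 [193.  243.1] [0.5679 0.1915 0.    ]
```

```bash
python3 - <<'E'
import cv2
a=cv2.imread("pics/top0.png");b=cv2.imread("pics/side0.png")
cv2.imwrite("pics/t.png",cv2.resize(a[120:270,180:420],(800,500),interpolation=2))
cv2.imwrite("pics/s.png",cv2.resize(b[140:340,180:420],(720,600),interpolation=2))
E
```

```text
(no output)
```

View pics/t.png

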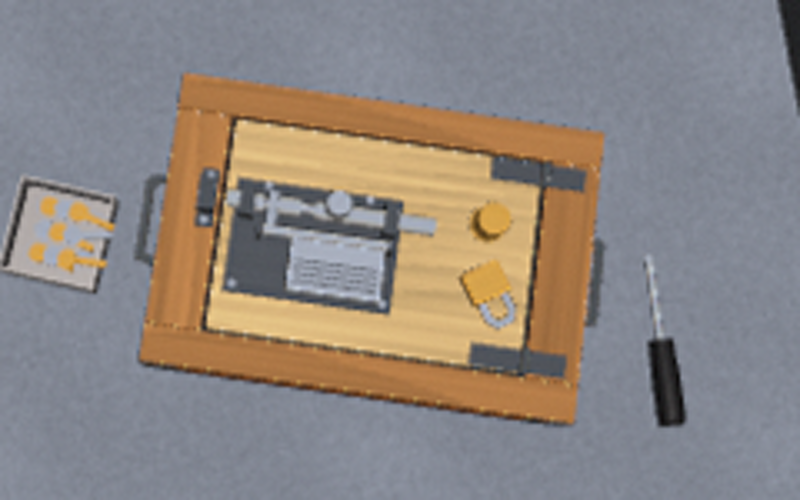

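View pics/s.png

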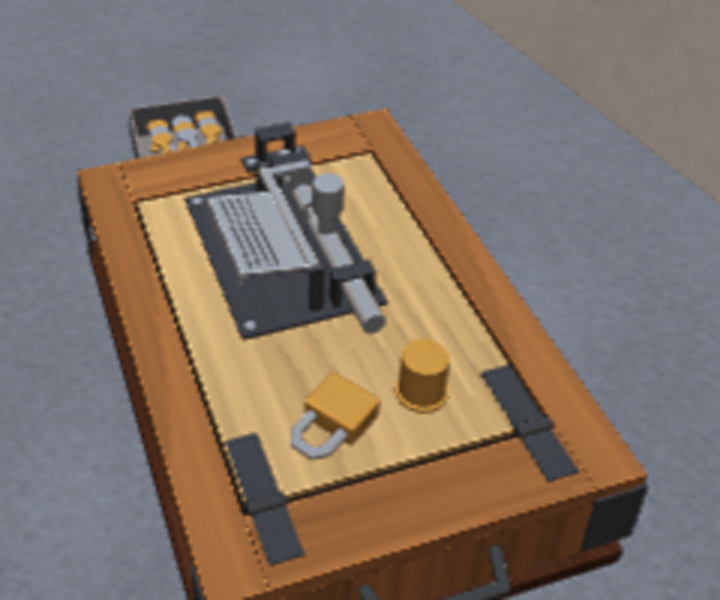

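The top view shows the bolt running along y, with its knob at about crop (340,203), i.e. full image (row 181, col 282). The thumb plate spans crop x 288–390, y 235–300, so it sits beside the knob. The cylinder and padlock are behind on the −y side, and the tray and screwdriver are well away. The networks' false hits (padlock on the tray, second catch_pad) can be dropped.

Next I fit the chest frame by triangulation and outline.

```bash
python3 - <<'E'
from h import *
C={n:ctrl.camera(n) for n in("top","side")}
def tri(k):
    A=[];b=[]
    for n,c in C.items():
        o,d=ray(c,ctrl.pinpoint(n,k)[0]["centre"]);d/=np.linalg.norm(d);P=np.eye(3)-np.outer(d,d);A.append(P);b.append(P@o)
    p=np.linalg.lstsq(np.vstack(A),np.hstack(b),rcond=None)[0]
    print(k,p.round(4),"resid",np.linalg.norm(np.vstack(A)@p-np.hstack(b)).round(4));return p
K=tri("bolt_knob");N=tri("catch_nose");P=tri("catch_pin")
r=ctrl.cut_out("top","chest")[0];print(r["score"],r["box"])
m=r["region"].astype(np.uint8);cn=max(cv2.findContours(m,0,2)[0],key=cv2.contourArea)[:,0]
w=np.array([atz(C["top"],(v,u),.09)[:2] for u,v in cn],np.float32)
(cx,cy),s,a=cv2.minAreaRect(w);print("rect",cx,cy,s,a)
print("knob-nose ang",np.degrees(np.arctan2(*(N-K)[:2])))
yaw=np.radians(-7.8);ex=np.array([np.cos(yaw),np.sin(yaw)]);ey=np.array([-ex[1],ex[0]])
O=K[:2]-.02*ex-.038*ey;print("origin from knob",O)
for n,v in(("nose",N),("pin",P)):print(n,(v[:2]-O)@ex,(v[:2]-O)@ey)
for q in[(200.4,281.4)]+[r["centre"] for r in ctrl.pinpoint("top","catch_pad")[:1]]:
    v=atz(C["top"],q,.132)[:2]-O;print("pad",v@ex,v@ey)
E
```

```text
bolt_knob [ 0.5676 -0.0605  0.1614] resid 0.014
catch_nose [0.576  0.004  0.1242] resid 0.0005
catch_pin [ 0.5397 -0.0616  0.1367] resid 0.0004
0.95 [220.4, 145.2, 140.6, 102.6]
rect 0.538037121295929 -0.08562898635864258 (0.4075586795806885, 0.26568830013275146) 80.41620635986328
knob-nose ang 7.400373716041669
origin from knob [ 0.54266193 -0.09545235]
nose 0.019546260594758568 0.10305310684090578
pin -0.007555008462710175 0.03315912149840014
pad -0.03559289523008146 0.036996488467759825
pad -0.04176044654556202 0.0386103668087902
```

```bash
python3 - <<'E'
from h import *
c=ctrl.camera("top")
f=lambda u,v,z:atz(c,(120+v*.3-.35,180+u*.3-.35),z)[:2]
q=[f(*p,.09) for p in((183,75),(605,132),(575,423),(140,362))]
for i in range(4):
    d=q[i]-q[(i+1)%4];print(np.linalg.norm(d).round(4),np.degrees(np.arctan2(d[0],d[1])).round(2))
O=sum(q)/4;print("centre",O)
yaw=np.radians(-7.7);ex=np.array([np.cos(yaw),np.sin(yaw)]);ey=np.array([-ex[1],ex[0]])
for n,u,v,z in(("knob",340,203,.156),("nose",272,203,.13),("pad",339,268,.132),("plateL",288,268,.132),("plateR",391,268,.132),("barend",436,225,.106)):
    d=f(u,v,z)-O;print(n,(d@ex).round(4),(d@ey).round(4))
g=c["img"][170:195,270:300];cv2.imwrite("pics/k.png",np.hstack([cv2.resize(c["img"][165:215,250:310,::-1],(600,500),interpolation=2)]))
E
```

```text
0.3801 8.98
0.2596 99.32
0.379 -170.86
0.2586 -80.93
centre [ 0.53801952 -0.09037555]
knob 0.0216 0.0393
nose 0.0199 0.0951
pad -0.0293 0.0329
plateL -0.0342 0.0756
plateR -0.0243 -0.0107
barend 0.0214 -0.0488
```

View pics/k.png

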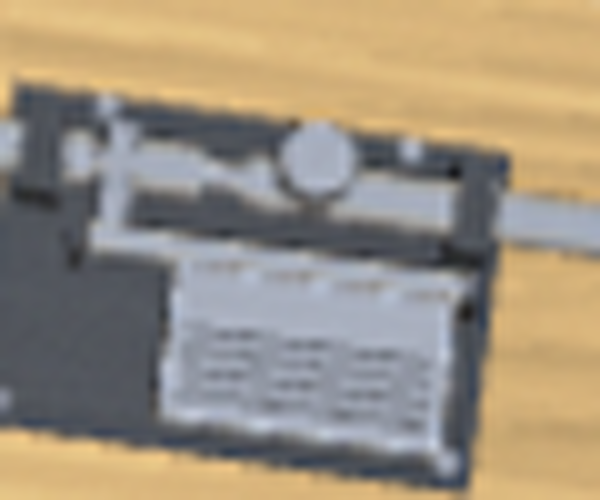

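The lid corners give 380 × 259 mm at yaw −9.05°, and the plate spans chest y from about −8 to 73 with the knob at (20, 38). All of this agrees with the given sizes. I now swing over along an arc while half closing the fingers.

```bash
python3 -m pendant '[[[0.053,0,-0.009],[0,5.28,0],0.5],[[0.053,0,-0.009],[0,5.28,0],0.5],[[0.053,0,-0.009],[0,5.28,0],0.5],[[0.053,0,-0.009],[0,5.28,0],0.5],[[0.053,0,-0.009],[0,5.28,0],0.5]]'; python3 -m pendant '[[[0.053,0,-0.009],[0,5.28,0],0.5],[[0.053,0,-0.009],[0,5.28,0],0.5],[[0.053,0,-0.009],[0,5.28,0],0.5],[[0.053,0,-0.009],[0,5.28,0],0.5],[[0.053,0,-0.009],[0,5.28,0],0.5]]'
cat >> h.py <<'E'
yaw=np.radians(-9.05);ex=np.array([np.cos(yaw),np.sin(yaw),0]);ey=np.array([-ex[1],ex[0],0]);O=np.array([.538,-.0904,.09])
def st(x,y,tip):
    """tool shift/turn to bring tips to chest x,y and height over lid (m)"""
    o=ctrl.get_obs();p=np.array(o["tcp_pos"]);M=rot()
    G=O+x*ex+y*ey+[0,0,tip+ctrl.tip_reach]
    T=np.c_[-ey,[0,0,-1],ex]
    d=p-O;print("t",o["t"],"chest xy,tip z",(d@ex).round(4),(d@ey).round(4),(d[2]-ctrl.tip_reach).round(4),"w",round(o["gripper_width"],4),"F",np.round(o["ft_force"],1))
    print("shift",M.inv().apply(G-p).round(4),"turn",(M.inv()*R.from_matrix(T)).as_rotvec(degrees=True).round(2))
E
python3 -c "
from h import *
st(-.011,.012,.09)"
```

```text
t: 2.17
tcp_pos: [0.4542, 0.375, 0.2468]
tcp_rot: [0.637, -0.636, 0.308, -0.309]
ft_force: [0.7, 0.4, -0.2]
gripper_width: 0.0441
t: 2.8
tcp_pos: [0.537, 0.1215, 0.2468]
tcp_rot: [0.549, -0.549, 0.445, -0.446]
ft_force: [-0.0, 0.5, 0.5]
gripper_width: 0.0439
t 2.8 chest xy,tip z -0.0343 0.2091 0.1488 w 0.0439 F [-0.   0.5  0.5]
shift [ 0.1925  0.0588 -0.0487] turn [-5.000e-02  2.094e+01 -2.000e-02]
```

```bash
python3 -m pendant '[[[0.05,0.01,-0.006],[0,5.24,0],0.5],[[0.05,0.01,-0.006],[0,5.24,0],0.5],[[0.048,0.01,-0.005],[0,5.24,0],0.5],[[0.046,0.01,-0.005],[0,5.24,0],0.5],[[0,0,0],[0,0,0],0.5]]'
python3 -c "
from h import *
st(-.011,.012,.085)"
```

```text
t: 3.42
tcp_pos: [0.5279, -0.0758, 0.2063]
tcp_rot: [-0.456, 0.459, -0.539, 0.539]
ft_force: [-0.2, 0.7, 0.4]
gripper_width: 0.0442
t 3.425 chest xy,tip z -0.0122 0.0128 0.1083 w 0.0442 F [-0.2  0.7  0.4]
shift [0.0007 0.0233 0.0013] turn [ 0.08 -0.31  0.17]
```

```bash
python3 -m pendant '[[[0.001,0.017,0.001],[0,-0.3,0],0.5],[[0,0.016,0],[0,0,0],0.5],[[0,0,0],[0,0,0],0.5]]'
python3 - <<'E'
from h import *
st(-.011,.012,.034)
a=ctrl.camera("top")
b=ctrl.camera("side");c=b
for x,y,z in((.02,.038,.066),(-.036,.033,.042)):   # predicted knob/pad
    for c in(a,b):
        p=np.linalg.inv(c["T"])@np.r_[O+x*ex+y*ey+[0,0,z],1];u=c["fx"]*p[0]/p[2]+c["cx"];v=c["fy"]*p[1]/p[2]+c["cy"]
        cv2.circle(c["img"],(round(u),round(v)),1,(255,0,0),-1)
A=cv2.resize(a["img"][150:230,235:325,::-1],(400,356),interpolation=2);B=cv2.resize(b["img"][150:260,220:344,::-1],(401,356),interpolation=2)
cv2.imwrite("pics/h1.png",np.hstack([A,B[:,:400]]))
E
```

```text
t: 3.8
tcp_pos: [0.5299, -0.0707, 0.1731]
tcp_rot: [0.462, -0.462, 0.536, -0.535]
ft_force: [0.3, 0.9, 0.4]
gripper_width: 0.0439
t 3.8 chest xy,tip z -0.0111 0.0182 0.0751 w 0.0439 F [0.3 0.9 0.4]
shift [0.0062 0.0411 0.0001] turn [ 0.11  0.58 -0.05]
```

View pics/h1.png

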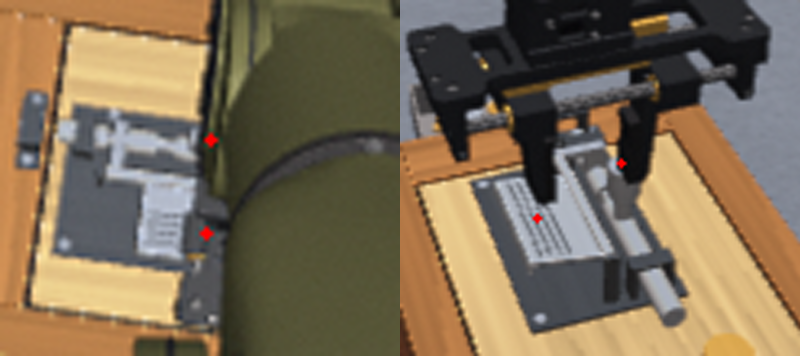

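```bash
python3 -m pendant '[[[0.008,0,0],[0,0.6,0],0.5],[[0,0.012,0],[0,0,0],0.5],[[0,0.012,0],[0,0,0],0.5],[[0,0,0],[0,0,0],0.5]]'
python3 -c "
from h import *
st(-.011,.010,.034)"
```

```text
t: 4.4
tcp_pos: [0.5281, -0.0798, 0.1484]
tcp_rot: [0.458, -0.459, 0.539, -0.538]
ft_force: [0.1, 0.3, 0.1]
gripper_width: 0.0443
t 4.4 chest xy,tip z -0.0115 0.0089 0.0504 w 0.0443 F [0.1 0.3 0.1]
shift [-0.0011  0.0164  0.0005] turn [ 0.16 -0.14 -0.01]
```

```bash
python3 -m pendant '[[[0,0.005,0.0005],[0,0,0],0.5],[[0,0.004,0],[0,0,0],0.5],[[0,0.003,0],[0,0,0],0.5],[[0,0,0],[0,0,0],0.5]]'; python3 -m pendant '[[[0,0.002,0],[0,0,0],0.5],[[0,0.002,0],[0,0,0],0.5],[[0,0,0],[0,0,0],0.5]]'
python3 -c "
from h import *
st(-.011,.010,.034)"
```

```text
t: 4.9
tcp_pos: [0.5292, -0.08, 0.1377]
tcp_rot: [0.458, -0.458, 0.539, -0.538]
ft_force: [-2.1, 0.6, 3.5]
gripper_width: 0.0442
t: 5.28
tcp_pos: [0.5292, -0.0801, 0.1337]
tcp_rot: [0.458, -0.458, 0.539, -0.538]
ft_force: [-2.0, 1.1, 4.2]
gripper_width: 0.0442
t 5.275 chest xy,tip z -0.0103 0.0088 0.0357 w 0.0442 F [-2.   1.1  4.2]
shift [-0.0012  0.0017 -0.0007] turn [ 0.03 -0.15 -0.01]
```

```bash
python3 -m pendant '[[[0,0.001,0],[0,0,0],0.5],[[0,0,0],[0,0,0],0.5]]'; python3 -m pendant '[[[0,0.001,0],[0,0,0],0.5],[[0,0,0],[0,0,0],0.5]]';python3 -m pendant '[[[0,0.001,0],[0,0,0],0.5],[[0,0,0],[0,0,0],0.5]]'
python3 -c "
from h import *
st(-.011,.010,.034)"
```

```text
t: 5.52
tcp_pos: [0.5292, -0.0801, 0.1328]
tcp_rot: [0.458, -0.458, 0.539, -0.538]
ft_force: [-2.7, 0.6, 5.0]
gripper_width: 0.0442
t: 5.78
tcp_pos: [0.5292, -0.0801, 0.1319]
tcp_rot: [0.458, -0.458, 0.539, -0.538]
ft_force: [-2.0, 1.6, 6.0]
gripper_width: 0.0441
t: 6.02
tcp_pos: [0.5293, -0.0801, 0.1316]
tcp_rot: [0.458, -0.458, 0.539, -0.538]
ft_force: [-4.1, 1.1, 13.3]
gripper_width: 0.0444
t 6.025 chest xy,tip z -0.0102 0.0088 0.0336 w 0.0444 F [-4.1  1.1 13.3]
shift [-0.0012 -0.0004 -0.0008] turn [ 0.   -0.16 -0.02]
```

The catch is at its stop: the tip is 33.6 mm up against a predicted 33.5, and the force jumped to 13 N. Now I push toward chest +y, which is tool −x.

```bash
python3 -m pendant '[[[-0.005,0,0],[0,0,0],0.5],[[-0.005,0,0],[0,0,0],0.5],[[-0.005,0,0],[0,0,0],0.5],[[0,0,0],[0,0,0],0.5]]'; python3 -m pendant '[[[-0.005,0,0],[0,0,0],0.5],[[-0.005,0,0],[0,0,0],0.5],[[0,0,0],[0,0,0],0.5]]'
python3 -c "
from h import *
st(-.011,.050,.0336)"
```

```text
t: 6.52
tcp_pos: [0.5317, -0.0698, 0.1318]
tcp_rot: [-0.456, 0.458, -0.538, 0.541]
ft_force: [-4.0, -7.9, 11.0]
gripper_width: 0.044
t: 6.9
tcp_pos: [0.5333, -0.0605, 0.1319]
tcp_rot: [-0.456, 0.458, -0.538, 0.541]
ft_force: [-3.8, -8.6, 13.3]
gripper_width: 0.0442
t 6.9 chest xy,tip z -0.0094 0.0288 0.0339 w 0.0442 F [-3.8 -8.6 13.3]
shift [-0.0212  0.0001 -0.0018] turn [-0.1  -0.36  0.33]
```

```bash
python3 -m pendant '[[[-0.005,0,0],[0,0,0],0.5],[[-0.005,0,0],[0,0,0],0.5],[[-0.005,0,0],[0,0,0],0.5],[[0,0,0],[0,0,0],0.5]]'; python3 -m pendant '[[[-0.003,0,0],[0,0,0],0.5],[[-0.002,0,0],[0,0,0],0.5],[[0,0,0],[0,0,0],0.5]]'
python3 -c "
from h import *
st(-.011,.050,.0336)"
```

```text
t: 7.4
tcp_pos: [0.5357, -0.0457, 0.1318]
tcp_rot: [-0.456, 0.458, -0.538, 0.541]
ft_force: [-3.9, -8.0, 12.8]
gripper_width: 0.0439
t: 7.78
tcp_pos: [0.5364, -0.0413, 0.1319]
tcp_rot: [-0.456, 0.458, -0.538, 0.541]
ft_force: [-3.8, -9.8, 12.8]
gripper_width: 0.044
t 7.775 chest xy,tip z -0.0093 0.0482 0.0339 w 0.044 F [-3.8 -9.8 12.8]
shift [-0.0018  0.0002 -0.0018] turn [-0.1  -0.39  0.35]
```

```bash
python3 -m pendant '[[[-0.002,0,0],[0,0,0],0.5],[[0,0,0],[0,0,0],0.5]]'; python3 -m pendant '[[[-0.002,0,0],[0,0,0],0.5],[[0,0,0],[0,0,0],0.5]]';python3 -m pendant '[[[-0.001,0,0],[0,0,0],0.5],[[0,0,0],[0,0,0],0.5]]'
python3 -c "
from h import *
st(-.011,.050,.0336)"
```

```text
t: 8.02
tcp_pos: [0.5365, -0.0409, 0.1319]
tcp_rot: [-0.455, 0.458, -0.538, 0.542]
ft_force: [-4.4, -12.3, 13.0]
gripper_width: 0.0443
t: 8.28
tcp_pos: [0.5365, -0.0408, 0.1319]
tcp_rot: [-0.454, 0.458, -0.538, 0.543]
ft_force: [-4.8, -14.9, 14.0]
gripper_width: 0.0441
t: 8.52
tcp_pos: [0.5365, -0.0407, 0.1319]
tcp_rot: [-0.453, 0.458, -0.538, 0.544]
ft_force: [-5.2, -16.2, 13.1]
gripper_width: 0.0438
t 8.525 chest xy,tip z -0.0093 0.0488 0.0339 w 0.0438 F [ -5.2 -16.2  13.1]
shift [-0.0012  0.0003 -0.0017] turn [-0.08 -0.68  0.62]
```

It has met a hard stop at y = 48.8 mm (50 predicted). I check the knob in the side view before letting the catch up.

```bash
python3 - <<'E'
from h import *
c=ctrl.camera("side")
for k in("bolt_knob","catch_nose"):
    for r in ctrl.pinpoint("side",k)[:1]:
        d=atz(c,r["centre"],.156 if k=="bolt_knob" else .138)-O;print(k,r["score"],(d@ex).round(4),(d@ey).round(4))
def px(x,y,z):
    p=np.linalg.inv(c["T"])@np.r_[O+x*ex+y*ey+[0,0,z],1];return round(c["fx"]*p[0]/p[2]+c["cx"],1),round(c["fy"]*p[1]/p[2]+c["cy"],1)
print("home",px(.02,.07,.066),"6short",px(.02,.064,.066))
cv2.imwrite("pics/p1.png",cv2.resize(c["img"][140:240,225:345,::-1],(720,600),interpolation=2))
E
```

```text
bolt_knob 0.51 0.0172 0.0618
catch_nose 0.88 0.0141 0.0957
home (np.float64(282.5), np.float64(190.7)) 6short (np.float64(283.5), np.float64(192.4))
```

View pics/p1.png

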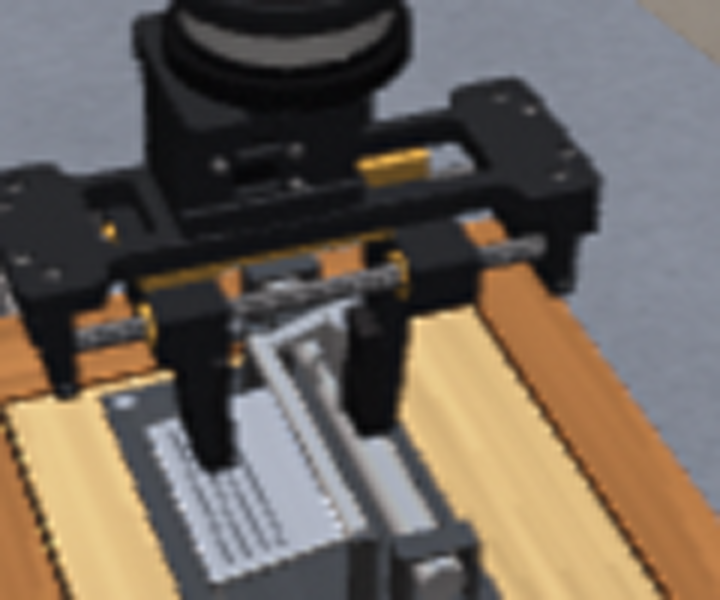

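Both fingers are where they should be: the left tip is on the plate at crop (215,465) and the right one is behind the knob, which it hides. The knob network is guessing at an occluded target, so I use the bolt's tail end at crop (440,578) instead.

```bash
python3 - <<'E'
from h import *
c=ctrl.camera("side")
d=atz(c,(140+578/6,225+440/6),.106)-O;print("tail now",d@ex,d@ey)
d=atz(c,(140+318/3,180+372/3),.106)-O;print("tail before",d@ex,d@ey)
E
```

```text
tail now 0.021731764614622687 -0.017446018510473782
tail before 0.022195975264547765 -0.044975632919038736
```

Bolt-tail travel is about 28–31 mm by rough pixels. Together with the firm stop (5 mm commanded, 0.6 mm moved, force up to 16 N) that means the bolt is home. I unload the push, then lift straight up.

```bash
python3 -m pendant '[[[0.003,0,0],[0,0,0],0.5],[[0,-0.004,0],[0,0,0],0.5],[[0,-0.006,0],[0,0,0],0.5],[[0,-0.008,0],[0,0,0],0.5],[[0,0,0],[0,0,0],0.5]]'; python3 -m pendant '[[[0.004,-0.015,0],[0,0,0],0.5],[[0,-0.03,0],[0,0,0],0.5],[[0,-0.04,0],[0,0,0],0.5],[[0,-0.04,0],[0,0,0],0.5],[[0,0,0],[0,0,0],0.5]]'; python3 -m pendant '[[[0.06,0,-0.02],[0,0,0],0.5],[[0.06,0,-0.02],[0,0,0],0.5],[[0.06,0,-0.02],[0,0,0],0.5],[[0.06,0,-0.02],[0,0,0],0.5],[[0,0,0],[0,0,0],0.5]]'
python3 - <<'E'
from h import *
st(0,0,.2)
C={n:ctrl.camera(n) for n in("top","side")}
for n,c in C.items():
  for k,z in(("bolt_knob",.156),("catch_nose",.13),("catch_pad",.132),("cylinder",.09),("padlock",.09)):
    for r in ctrl.pinpoint(n,k)[:1]:
        w=atz(c,r["centre"],z);d=w-O;print(n,k,round(r["score"],2),w[:2].round(4),"chest",(d@ex).round(4),(d@ey).round(4))
A=cv2.resize(C["top"]["img"][140:240,220:340,::-1],(400,333),interpolation=2);B=cv2.resize(C["side"]["img"][150:250,220:340,::-1],(400,333),interpolation=2)
cv2.imwrite("pics/e.png",np.hstack([A,B]))
E
```

```text
t: 9.35
tcp_pos: [0.5354, -0.0404, 0.1483]
tcp_rot: [-0.454, 0.459, -0.539, 0.541]
ft_force: [-3.5, -11.5, -0.0]
gripper_width: 0.0443
t: 9.98
tcp_pos: [0.5392, -0.0378, 0.2768]
tcp_rot: [-0.461, 0.456, -0.536, 0.54]
ft_force: [-0.6, 0.1, 0.6]
gripper_width: 0.0442
t: 10.6
tcp_pos: [0.4169, -0.2646, 0.2731]
tcp_rot: [-0.454, 0.456, -0.541, 0.541]
ft_force: [0.8, 0.1, -0.3]
gripper_width: 0.0437
t 10.6 chest xy,tip z -0.0922 -0.1911 0.1751 w 0.0437 F [ 0.8  0.1 -0.3]
shift [-0.1923 -0.0256  0.0895] turn [ 0.08 -0.78  0.16]
top bolt_knob 0.55 [ 0.5754 -0.0318] chest 0.0277 0.0637
top catch_nose 0.74 [0.579 0.004] chest 0.0257 0.0996
top catch_pad 0.59 [ 0.5052 -0.0476] chest -0.0391 0.0371
top cylinder 0.56 [ 0.548  -0.1876] chest 0.0251 -0.0944
top padlock 0.63 [ 0.4909 -0.1918] chest -0.0305 -0.1076
side catch_pad 0.67 [ 0.505  -0.0519] chest -0.0387 0.0328
side cylinder 0.91 [ 0.5568 -0.1979] chest 0.0355 -0.1032
side padlock 0.72 [ 0.4954 -0.1856] chest -0.0271 -0.1007
```

View pics/e.png

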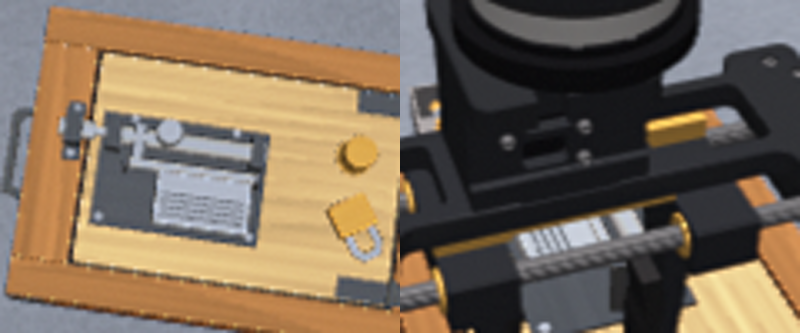

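The top view shows the bolt end in its keep and the nose arm across the bar next to the knob (crop (171,131)). The hand blocks the side view, so I move it off and measure.

```bash
python3 -m pendant '[[[-0.06,-0.01,0],[0,0,0],0.5],[[-0.06,0,0],[0,0,0],0.5],[[-0.06,0,0],[0,0,0],0.5],[[-0.06,0,0],[0,0,0],0.5],[[-0.06,0,0],[0,0,0],0.5]]';python3 -m pendant '[[[-0.06,0,0],[0,0,0],0.5],[[-0.06,0,0],[0,0,0],0.5],[[-0.06,0,0],[0,0,0],0.5],[[0,0,0],[0,0,0],0.5]]'
python3 - <<'E'
from h import *
C={n:ctrl.camera(n) for n in("top","side")}
c=C["top"];d=atz(c,(140+131*.3-.35,220+171*.3-.35),.156)-O;print("knob by eye",d@ex,d@ey)
for n,c in C.items():
  for k,z in(("bolt_knob",.156),("catch_nose",.13),("catch_pad",.132)):
    for r in ctrl.pinpoint(n,k)[:1]:
        d=atz(c,r["centre"],z)-O;print(n,k,round(r["score"],2),np.round(r["centre"],1),"chest",(d@ex).round(4),(d@ey).round(4))
b=cv2.imread("pics/side0.png")
f=lambda im:cv2.resize(im[180:255,240:315],(400,400),interpolation=2)
cv2.imwrite("pics/e2.png",np.hstack([f(b),f(C["side"]["img"][:,:,::-1])]))
E
```

```text
t: 11.82
tcp_pos: [0.4686, 0.0389, 0.2839]
tcp_rot: [-0.459, 0.458, -0.538, 0.539]
ft_force: [0.9, 0.7, 0.2]
gripper_width: 0.0438
t: 12.32
tcp_pos: [0.4966, 0.2213, 0.2834]
tcp_rot: [0.462, -0.46, 0.537, -0.535]
ft_force: [-0.1, -0.3, -0.0]
gripper_width: 0.0443
knob by eye 0.021068475382191074 0.06970389591570914
top bolt_knob 0.73 [177.7 272.4] chest 0.0251 0.0662
top catch_nose 0.78 [178.1 262.4] chest 0.0251 0.0933
top catch_pad 0.72 [201.2 281. ] chest -0.0334 0.0328
side bolt_knob 0.93 [189.  282.8] chest 0.0225 0.0752
side catch_nose 0.79 [191.1 278.3] chest 0.0227 0.1029
side catch_pad 0.62 [216.5 262.7] chest -0.0352 0.0332
```

View pics/e2.png

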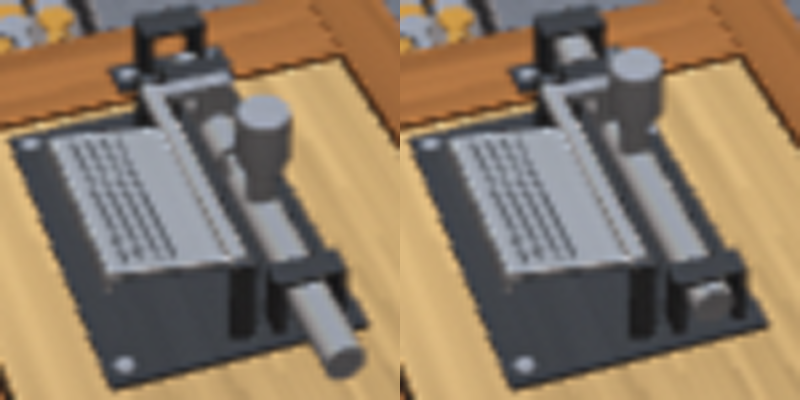

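The plate looks the same as before the job (corners at (50,140) and (112,272) in both halves), so the catch is fully up. The bolt end is in the keep and the knob is at y ≈ 70 mm. The hand is clear with about zero force, so I hand in.

```bash
python3 -c "
from station import ctrl
print(ctrl.finish_job())"
```

```text
the job is handed in; nothing more can be done
None
```

The bolt is home and locked, and the job was handed in at about 12.5 s of the 32 s allowed. The system gives no verdict, so this rests on my own checks.

**What I did:** One fingertip pressed the catch plate to its stop, with the tip 33.6 mm above the lid (33.5 predicted) and 13 N. Keeping it down, the other fingertip pushed the knob to a firm stop at about 16 N. I then eased the push, lifted straight up so the catch sprang back, and moved the hand clear.

**Last checks:**
- **Bolt:** the knob is at chest y ≈ 70 mm measured by eye. The networks gave 66 mm (top) and 75 mm (side), either side of 70. The bolt's end shows in the keep.
- **Catch:** in the side view the plate looks the same as before the start, so it is fully up.
- **Hand:** it touches nothing, and the wrist force is near zero.
- **Bystanders:** nothing came near the padlock, cylinder, tray or screwdriver. The top and side views differ by about 1 cm on the cylinder and padlock, and I did not re-measure the tray or screwdriver.

**Checks that disagreed:**
- **Knob during the push:** the network read y ≈ 62 mm, but the finger was hiding the knob, so I discounted it.
- **Bolt tail:** my rough estimate of its travel was 28–31 mm, against 32 mm nominal.

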